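Pair the marble balls with their dishes, then lift and turn the large dish

TASK

Put each marble ball in its matching steel dish, the larger ball in the larger dish with the upright handle and the smaller ball in the small plain dish, which stays where it is. Then lift the large dish by its handle, straight up about 12 cm off the mat so that the mat can be wiped, and only there turn it a quarter turn (either way) about its middle, so that the handle points across the mat instead of along it, the dish level and the ball in its middle all the while. Finish still holding it up level and still over the mat, and leave the other things on the credenza where they are.

Things in the scene. Friction and masses are not known exactly. Their poses are not given: they have to be found in the camera images.
- large_ball_center (a point): centre of the larger polished stone ball, 50 mm in diameter, 170 g; at the start it rests on one of two small fixed steel rings (30 mm across, 22 mm hole, 10 mm high), its centre 32 mm above the credenza top
- small_ball_center (a point): centre of the smaller polished stone ball, 34 mm in diameter, 56 g; at the start it rests on the other such ring, its centre 23 mm above the credenza top
- dish_well (a point): the large stainless dish, loose, about 260 g: this point is on its axis at the bottom of its hollow, 8 mm above its underside. Round, 124 mm across the rim, rim 24 mm above its underside; the hollow is a shallow cone about 12 degrees steep with a flat middle, and a ball at rest in it has its centre one ball radius above this point. z is up when level; x points from the axis to the upright handle. At the start its x lies along the mat's long axis (the mat's x)
- dish_grip (a point): where to hold the large dish: the middle of the upper part of its upright handle, 76 mm from the dish's axis along its x and 60 mm above its underside (52 mm above dish_well). The handle is a flat upright steel plate, 12 mm thick along the dish's x, 34 mm wide along its y, its top 80 mm above the underside; take it from above, the fingers closing along the dish's x. Same axes as dish_well
- small_well (a point): the small plain stainless dish without handle, loose, 220 g: this point is on its axis at the bottom of its hollow, 8 mm above its underside; round, 90 mm across the rim, rim 18 mm above the credenza top; same shallow conical hollow; a ball at rest in it has its centre one ball radius above this point
- mat: thin fixed dark mat under the large dish, 220 mm (its x) by 150 mm (its y), 4 mm thick; origin at its middle on the credenza top
- large_ball: the larger ball as a whole; use large_ball_center for its place
- small_ball: the smaller ball as a whole; use small_ball_center for its place
- dish: the large dish as a whole; origin on its axis at its underside, same axes as dish_well
- remote: bystander to leave alone: black plastic parking remote lying flat, 62 x 36 x 13 mm; origin under its middle
- elephant: bystander to leave alone: white ceramic elephant figurine, about 150 mm long, 60 wide, 100 high; origin under its middle
- tumbler: bystander to leave alone: frosted tumbler, 72 mm across at the rim, 95 mm high; origin under its middle
- candle: bystander to leave alone: white candle jar with wooden lid, 70 mm across, 75 mm high; origin under its middle
- glasses_case: bystander to leave alone: grey spectacle case, 160 x 62 x 40 mm; origin under its middle
- key: bystander to leave alone: brass key lying flat, 65 mm long, 5 mm thick; origin at the middle of its round bow
Mind the look-alikes: they are no part of the job. Leave any blue or orange look-alike of the small_ball alone.

How it is judged:
By the outcome, as a careful person would: the job done as asked, in the order asked, and still so for the second after the job is handed in, while the arm keeps its last pose, push and grip.
It also fails if it takes over 72 s, if anything falls off the work surface, if the arm or the gripper's body presses on something with over 40 N, if the wrist force passes 120 N, or if a joint passes its speed limit or range.

ROBOT

A 6-joint arm with a two-finger parallel gripper is mounted at the origin on the work surface. World frame = base frame: x ahead of the robot, y to its left, z up, the work surface at z = 0. Lengths are in m, angles in rad, forces in N, time in s.
With the tool pointing down it reaches from about 0.375 to 0.9 m from the base axis. Payload 3.1 kg.
Tool frame: the origin (TCP) lies at the very end of the fingers, on their centre line; the grasp point (between the pads) lies 19 mm behind it (grip_depth is the distance from the TCP to the grasp point, in m); z points along the fingers, y is the line along which they close (so a half turn about z gives the same grasp; the last joint's range is limited). The gripper opens to 85 mm and grips with 20 to 120 N. Pads are 22 mm wide; open, the fingers measure 114 mm over their backs; the gripper's body (76 mm by 85 mm) begins 54 mm behind the grasp point. The pads swing forward as they close: fully open they stand 13 mm farther back than shut.
Start: joints at [-1.387, 0.527, 1.433, -0, 1.181, -0.178], TCP at [0.221, -0.585, 0.231] pointing down, gripper open.
Joint ranges: [-3.08, 3.08], [-0.75, 2.2], [0.22, 2.44], [-1.43, 4.57], [0, 2.65], [-2.85, 2.85]. Speed limits (rad/s): [2.79, 2.79, 3.14, 3.14, 3.14, 3.14].

INTERFACE

Orientations are given as a unit quaternion [x, y, z, w].
In Python, from station import * gives the robot as it stands.
- The arm moves only by the tool apply_moves, never from a script. Its argument "plan" is a list of rows, each a list of 7 numbers: the shift along the tool's x, y, z in m, then the turn, a rotation vector about the tool's x, y, z in rad, then the gripper command: -1 is fully open, 1 is shut, values between are in proportion. In form: [[dx, dy, dz, wx, wy, wz, jaw], ...]. A call has 1 to 8 rows; each row shifts and turns the commanded pose from where the row before left it, along the tool's axes as they then stand; what a row does not reach is not made up. A row lasts 1/8 s, in which the tool goes at most 62.5 mm and 10.7 degrees, less where a joint would pass 70% of its speed; a pose out of reach is approached as far as the arm can. A call is refused whole if a number of a shift passes 0.0625 or a number of a turn 0.188, either way. A call with a gripper value outside its range is refused whole. The fingers move at their own pace and stop on an object; "force" is the grip in N (left out, the last holds). Time passes only in rows, so rows that do not move let the fingers close. It gives the time, the measured TCP pose, the force, the opening and the grip force at its end, in the units of the state.
- sense(): the state, without advancing time (a new reading comes with each control period).
- snapshot(name): name is "side" or "top" or "wrist"; returns the picture (384x512x3 uint8, red, green, blue); there is no depth.
- calibration(name): a dict with "camera_matrix" (3x3 intrinsics, pixels), "k1" (the pictures are not rectified: a ray, as slopes to the right and down, at radius r is drawn at 1 + k1 r^2 times it, then the intrinsics apply), "R" (3x3) and "t" (3): a world point X has camera coordinates R X + t; the wrist camera has in their place "mount" (4x4, takes a point from camera to tool coordinates, whose origin is the TCP and whose axes are the flange's). Camera axes: x right, y down, z forward; pixel columns grow to the right and rows downward; lengths in m; the calibration is good to about 2 mm. A picture is of the moment at which its call begins: read the wrist's pose just before it. calibration takes no time and is no camera call.
- sign_off(): hands the job in; it is judged then, once.
The state is a dict: "t": time; "q": joint angles; "qd": joint speeds; "tau": joint torques, N m; "tcp_pos": TCP position; "tool_rot": TCP orientation; "force": force on the tool from outside, world axes, zero at the start; "ft_torque": the same for the moment, N m; "finger_gap": opening from 0.0 (shut) to 1.0 (fully open); "gripper_force": force on a finger pad.
Only numpy, scipy, OpenCV 4.12 (cv2) and the standard library are available. Lean on these libraries where they do the work, as an engineer would, in place of code of your own. Each camera call takes 0.05 s, during which the arm holds its last target. There are 200 camera calls.

## Working session

There is one attempt and no reset: what is moved stays moved. The work goes in short steps, Python scripts to look and compute and a tool call to move; the robot and the scene stay as the last step left them, time stands still between calls to the robot, and variables do not carry over. Pictures are saved under pics/ and viewed, at most 13 in all, crops included, and the job is handed in when it is done.

Besides the shell and the picture viewer there is one more tool, called after "Emit:" by a JSON object that holds its "method" and its "body". apply_moves: Moves the arm, as the interface text tells. Its arguments: {"type":"object","properties":{"plan":{"type":"array"},"force":{"type":"number"}},"required":["plan"]}

```bash
mkdir -p pics; python3 - <<'E'
from station import *
import cv2,numpy as np
for n in("top","side"):
    im=snapshot(n); cv2.imwrite(f"pics/{n}0.png",im[:,:,::-1])
    c=calibration(n); print(n,np.round(c["camera_matrix"],1).tolist(),c["k1"],np.round(c["R"],3).tolist(),np.round(c["t"],3).tolist())
print(calibration("wrist")); s=sense(); print(s["tcp_pos"],s["tool_rot"],s["t"])
E
```

```text
top [[437.0, 0.0, 252.9], [0.0, 437.0, 189.0], [0.0, 0.0, 1.0]] -0.14545465308699373 [[-0.021, -1.0, 0.016], [-0.989, 0.018, -0.147], [0.147, -0.019, -0.989]] [-0.027, 0.614, 1.383]
side [[442.4, 0.0, 254.6], [0.0, 442.4, 196.9], [0.0, 0.0, 1.0]] 0.013840101732816865 [[0.931, -0.366, 0.003], [-0.204, -0.528, -0.824], [0.304, 0.767, -0.566]] [-0.579, 0.162, 0.991]
{'camera_matrix': array([[299.4932823 ,   0.        , 255.84935832],
       [  0.        , 299.4932823 , 194.37728389],
       [  0.        ,   0.        ,   1.        ]]), 'k1': -0.006830256429787523, 'mount': array([[ 1.23947431e-03, -9.46815610e-01, -3.21774243e-01,
         8.30865928e-02],
       [ 9.99999011e-01,  1.38726594e-03, -2.30012076e-04,
        -2.68515151e-04],
       [ 6.64165472e-04, -3.21773640e-01,  9.46816394e-01,
        -1.42557971e-01],
       [ 0.00000000e+00,  0.00000000e+00,  0.00000000e+00,
         1.00000000e+00]])}
[ 0.22114896 -0.58386449  0.23041542] [ 9.83675681e-01  1.79947570e-01 -8.77474559e-06 -1.01356961e-03] 0.1
```

View pics/top0.png

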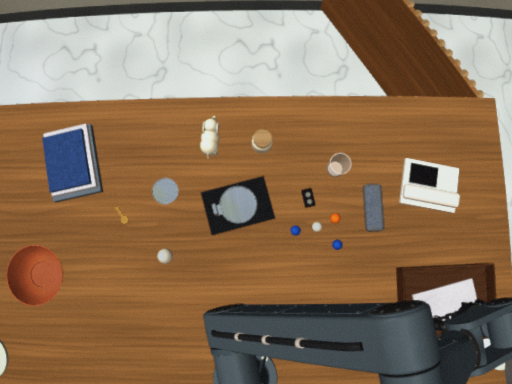

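View pics/side0.png

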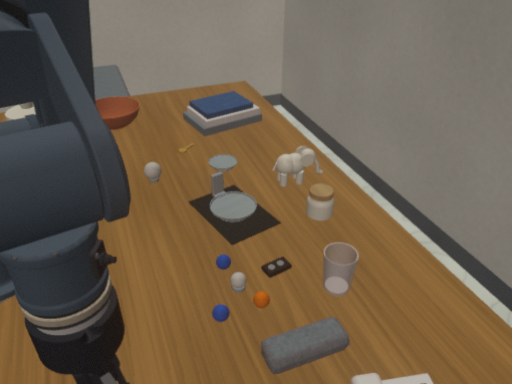

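Top view: the larger white ball is at (164,256). The smaller white ball is at (317,227), among blue look-alikes at (295,230) and (337,245) and an orange one at (335,217). The large dish is at (239,204) on the mat, with its handle at about (215,209), and the small dish is at (165,191). The side view agrees: large ball (152,171), small white ball (238,281).

```bash
cat > h.py <<'E'
from station import *
import cv2,numpy as np
from scipy.spatial.transform import Rotation as Ro
def cam(n,s=None):
    c=calibration(n)
    if n=="wrist":
        M=c["mount"]; T=np.eye(4); T[:3,:3]=Ro.from_quat(s["tool_rot"]).as_matrix(); T[:3,3]=s["tcp_pos"]
        W=T@M; R=W[:3,:3].T; t=-R@W[:3,3]
    else: R,t=np.array(c["R"]),np.array(c["t"])
    return np.array(c["camera_matrix"]),c["k1"],R,t
def ray(C,uv):
    K,k,R,t=C; d=np.array([(uv[0]-K[0,2])/K[0,0],(uv[1]-K[1,2])/K[1,1]]); u=d.copy()
    for _ in range(20): u=d/(1+k*(u@u))
    v=R.T@np.array([u[0],u[1],1.]); return -R.T@t, v/np.linalg.norm(v)
def plane(C,uv,z):
    o,v=ray(C,uv); return o+v*(z-o[2])/v[2]
def tri(C1,p1,C2,p2):
    o1,v1=ray(C1,p1); o2,v2=ray(C2,p2)
    a=np.linalg.lstsq(np.c_[v1,-v2],o2-o1,rcond=None)[0]
    x,y=o1+a[0]*v1,o2+a[1]*v2; return (x+y)/2,np.linalg.norm(x-y)
def proj(C,X):
    K,k,R,t=C; c=R@X+t; d=c[:2]/c[2]; d=d*(1+k*d@d); return K[:2,:2]@d+K[:2,2]
def blob(im,near,f,win=40):
    """centroid/area/ellipse of the mask blob f(hsv) nearest to pixel near"""
    h=cv2.cvtColor(im,cv2.COLOR_RGB2HSV).astype(int); m=f(h[...,0],h[...,1],h[...,2]).astype(np.uint8)
    n,l,st,ce=cv2.connectedComponentsWithStats(m)
    i=1+min(range(n-1),key=lambda j:np.hypot(*(ce[j+1]-near)) + (1e3 if st[j+1,4]<15 else 0))
    cn=max(cv2.findContours((l==i).astype(np.uint8),0,1)[0],key=len)
    return ce[i],st[i,4],cv2.minEnclosingCircle(cn),cn
white=lambda h,s,v:(s<60)&(v>110)
def tool(s,dX): return Ro.from_quat(s["tool_rot"]).as_matrix().T@np.asarray(dX)
E
python3 - <<'E'
from h import *
T,S=cam("top"),cam("side")
a=cv2.imread("pics/top0.png")[:,:,::-1].copy(); b=cv2.imread("pics/side0.png")[:,:,::-1].copy()
for n,p,q,z in(("large",(164,256),(152,171),.032),("small",(317,227),(238,281),.023)):
    A,B=blob(a,p,white),blob(b,q,white)
    print(n,A[0],A[1],A[2],B[0],B[1],B[2],"\n  plane",plane(T,A[0],z),plane(S,B[0],z),"tri",tri(T,A[0],S,B[0]))
A=blob(a,(165,191),white); e=cv2.fitEllipse(A[3]);print("sdish",e,plane(T,e[0],.018),plane(T,A[0],.018),A[1])
A=blob(a,(239,204),white); e=cv2.fitEllipse(A[3]);print("ldish",e,plane(T,e[0],.028),A[1])
M=blob(a,(210,222),lambda h,s,v:(v<60),)
r=cv2.minAreaRect(M[3]);bx=cv2.boxPoints(r);print("mat",r,M[1]);P=np.array([plane(T,x,.004) for x in bx]);print(P,P.mean(0),np.linalg.norm(np.diff(P,axis=0),axis=1))
crop=np.hstack([cv2.resize(a[170:290,130:360],None,fx=1.9,fy=1.9,interpolation=2)[:228],])
crop=cv2.resize(a[165:275,145:350],None,fx=3.5,fy=3.5,interpolation=cv2.INTER_CUBIC)
cv2.imwrite("pics/crop1.png",crop[:,:,::-1])
E
```

```text
large [164.22875817 255.50980392] 153 ((164.1666717529297, 255.8333282470703), 7.168701171875) [151.35359116 169.06629834] 181 ((151.88888549804688, 169.6666717529297), 8.000877380371094) 
  plane [0.40216656 0.25366456 0.032     ] [0.39998841 0.25683857 0.032     ] tri (array([0.40089936, 0.25349246, 0.03382186]), np.float64(0.0025588081557131655))
small [316.5        226.36363636] 66 ((316.5, 226.5), 4.527792930603027) [237.71153846 280.39423077] 208 ((237.5, 280.5), 8.860122680664062) 
  plane [ 0.48795464 -0.24641855  0.023     ] [ 0.48592835 -0.25022102  0.023     ] tri (array([ 0.48763092, -0.2468781 ,  0.01937763]), np.float64(0.0011012078786734518))
sdish ((164.73902893066406, 190.5703582763672), (25.048809051513672, 25.60654067993164), 61.61294174194336) [0.6174026 0.255483  0.018    ] [0.61738683 0.25550372 0.018     ] 539
ldish ((235.9917755126953, 204.7046661376953), (34.42755889892578, 41.759376525878906), 78.38787078857422) [0.56455206 0.01780292 0.028     ] 1128
mat ((237.43763732910156, 205.17108154296875), (43.76207733154297, 64.74484252929688), 75.3236083984375) 1558
[[ 0.61169593  0.13675708  0.004     ]
 [ 0.66383056 -0.07523178  0.004     ]
 [ 0.51969365 -0.10879831  0.004     ]
 [ 0.46909546  0.1006301   0.004     ]] [0.5660789  0.01333927 0.004     ] [0.21830552 0.14799379 0.21545403]
```

View pics/crop1.png

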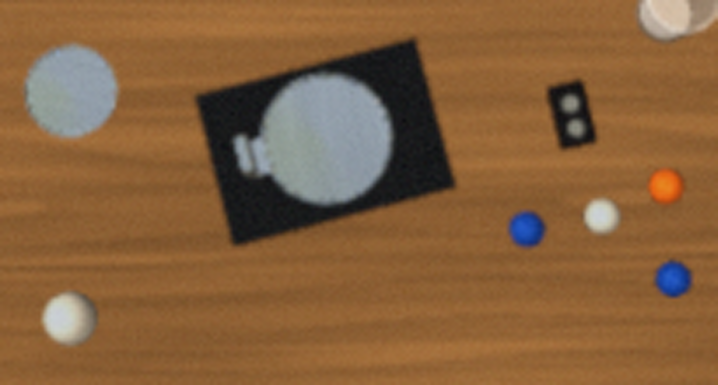

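The crop shows the plain white ball at (601,216), the only white one in the cluster and about 34 mm across. The blue balls at (527,229) and (673,278) and the orange one at (665,186) are look-alikes. The white ball at (69,319) is about 50 mm, so it is the larger one. The handle is on the mat's +y side.

```bash
cat >> h.py <<'E'
def plan(P,psi,n,jaw=-1,s=None,ease=False,pivot=None):
    """rows from sensed pose to tool-down pose at P, x-heading psi (deg)"""
    s=s or sense(); R=Ro.from_quat(s["tool_rot"]); x=R.as_matrix()[:,0]; p0=np.degrees(np.arctan2(x[1],x[0])); A=np.array(s["tcp_pos"])
    dn=(psi-p0+180)%360-180; f=np.linspace(0,1,n+1)
    if ease: f=f*f*(3-2*f)
    down=lambda a:Ro.from_euler('z',a,degrees=True)*Ro.from_quat([1,0,0,0])
    out=[]; cur=R; pos=A
    for k in range(n):
        nr=down(p0+dn*f[k+1])
        np_=A+(np.array(P)-A)*f[k+1] if pivot is None else pivot+Ro.from_euler('z',dn*f[k+1],degrees=True).apply(A-pivot)
        out.append(list(np.round(cur.inv().apply(np_-pos),4))+list(np.round((cur.inv()*nr).as_rotvec(),3))+[jaw])
        cur,pos=nr,np_
    for r in out: print([float(v)+0. for v in r],",")
E
python3 -c "
from h import *
plan([.4875,-.248,.125],80,8)
T=cam('top');print(plane(T,(326/3.5+145-.4,139/3.5+165-.4),.028))"
```

```text
[0.046, -0.0275, 0.0132, -0.002, 0.0, -0.129, -1.0] ,
[0.0492, -0.0213, 0.0132, 0.0, 0.0, -0.129, -1.0] ,
[0.0515, -0.0148, 0.0132, 0.0, 0.0, -0.129, -1.0] ,
[0.053, -0.008, 0.0132, 0.0, 0.0, -0.129, -1.0] ,
[0.0536, -0.0011, 0.0132, 0.0, 0.0, -0.129, -1.0] ,
[0.0533, 0.0058, 0.0132, 0.0, 0.0, -0.129, -1.0] ,
[0.0521, 0.0126, 0.0132, 0.0, 0.0, -0.129, -1.0] ,
[0.05, 0.0192, 0.0132, 0.0, 0.0, -0.129, -1.0] ,
[0.56573731 0.01201879 0.028     ]
```

Emit:
{"method": "apply_moves", "body": {"plan": [[0.046, -0.0275, 0.013, -0.002, 0, -0.129, -1], [0.049, -0.0215, 0.013, 0, 0, -0.129, -1], [0.0515, -0.015, 0.013, 0, 0, -0.129, -1], [0.053, -0.008, 0.013, 0, 0, -0.129, -1], [0.0535, -0.001, 0.013, 0, 0, -0.129, -1], [0.0535, 0.006, 0.013, 0, 0, -0.129, -1], [0.052, 0.0125, 0.013, 0, 0, -0.129, -1], [0.05, 0.019, 0.013, 0, 0, -0.129, -1]]}}

```text
t: 1.1
tcp_pos: [0.4886, -0.2475, 0.1263]
tool_rot: [0.766, 0.643, -0.0, 0.001]
force: [1.7, -1.0, 0.1]
finger_gap: 1.0
gripper_force: 0.0
```

```bash
python3 - <<'E'
from h import *
s=sense(); im=snapshot("wrist"); cv2.imwrite("pics/w1.png",im[:,:,::-1]); C=cam("wrist",s)
print(s["tcp_pos"],s["t"],np.abs(s["qd"]).max()); X=np.array([.4875,-.247,.023]); e=proj(C,X); print("expected",e)
B=blob(im,e,white); print(B[:3],plane(C,B[2][0],.023))
E
```

```text
[ 0.48864397 -0.24745266  0.12633504] 1.1 0.8042507537439099
expected [254.26966281 193.72038747]
(array([253.82041933, 191.24703737]), np.int32(1097), ((254.0, 190.65383911132812), 19.75543785095215)) [ 0.48775265 -0.24420763  0.023     ]
```

View pics/w1.png

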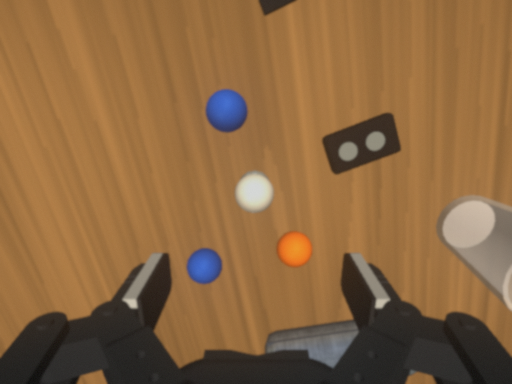

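The wrist view shows the white ball at (254,191), near where I expected it. The blue and orange balls are clear of the finger closing axis.

Emit:
{"method": "apply_moves", "body": {"plan": [[0.0015, 0, 0.02, 0, 0, 0, -0.6], [0, 0, 0.02, 0, 0, 0, -0.5], [0, 0, 0, 0, 0, 0, -0.5]]}}

```text
t: 1.52
tcp_pos: [0.4869, -0.2466, 0.0855]
tool_rot: [0.767, 0.642, -0.001, -0.001]
force: [-0.1, -0.3, -0.0]
finger_gap: 0.748
gripper_force: 0.0
```

```bash
python3 - <<'E'
from h import *
s=sense(); im=snapshot("wrist"); C=cam("wrist",s)
print(s["tcp_pos"],s["tool_rot"],s["t"],np.abs(s["qd"]).max()); X=np.array([.4875,-.245,.023]); e=proj(C,X)
B=blob(im,e,white); b=plane(C,B[2][0],.023); print(e,B[:3],b)
d=b-s["tcp_pos"]; d[2]=.008-s["tcp_pos"][2]; print(tool(s,d))
E
```

```text
[ 0.48692529 -0.24658931  0.08550417] [ 7.66846331e-01  6.41829414e-01 -6.94516377e-04 -1.10716632e-03] 1.525 0.0310315238185277
[256.32897074 209.83091075] (array([256.32872407, 209.30923947]), np.int32(1591), ((256.5, 208.9583282470703), 24.08850860595703)) [ 0.48774401 -0.24434313  0.023     ]
[0.00232766 0.00061105 0.07750368]
```

Emit:
{"method": "apply_moves", "body": {"plan": [[0.0023, 0.0006, 0.03, 0, 0, 0, -0.3], [0, 0, 0.03, 0, 0, 0, -0.2], [0, 0, 0.0175, 0, 0, 0, -0.1], [0, 0, 0, 0, 0, 0, 0.5], [0, 0, 0, 0, 0, 0, 0.5], [0, 0, 0, 0, 0, 0, 0.5]], "force": 30}}

```text
t: 2.33
tcp_pos: [0.4899, -0.246, 0.0105]
tool_rot: [0.767, 0.642, -0.0, 0.002]
force: [0.2, 0.4, -1.0]
finger_gap: 0.376
gripper_force: 29.8
```

Emit:
{"method": "apply_moves", "body": {"plan": [[0, 0, -0.03, 0, 0, 0, 0.5], [0, 0, -0.045, 0, 0, 0, 0.5], [0, 0, -0.04, 0, 0, 0, 0.5]]}}

```text
t: 2.7
tcp_pos: [0.4895, -0.2455, 0.1266]
tool_rot: [0.767, 0.642, -0.0, 0.002]
force: [0.1, -0.3, 0.9]
finger_gap: 0.373
gripper_force: 30.0
```

```bash
python3 - <<'E'
from h import *
s=sense(); print(s["tcp_pos"],s["finger_gap"],s["gripper_force"]); plan([.6174,.2555,.12],80,9,.5)
im=snapshot("wrist"); C=cam("wrist",s); cv2.imwrite("pics/w2.png",im[:,:,::-1])
E
```

```text
[ 0.48950775 -0.24553948  0.12660503] 0.37259744739477363 29.99624490737915
[0.0573, 0.0042, 0.0006, 0.003, 0.003, 0.0, 0.5] ,
[0.0573, 0.0042, 0.0007, 0.0, 0.0, 0.0, 0.5] ,
[0.0573, 0.0042, 0.0007, 0.0, 0.0, 0.0, 0.5] ,
[0.0573, 0.0042, 0.0007, 0.0, 0.0, 0.0, 0.5] ,
[0.0573, 0.0043, 0.0007, 0.0, 0.0, 0.0, 0.5] ,
[0.0573, 0.0043, 0.0007, 0.0, 0.0, 0.0, 0.5] ,
[0.0573, 0.0043, 0.0007, 0.0, 0.0, 0.0, 0.5] ,
[0.0573, 0.0043, 0.0007, 0.0, 0.0, 0.0, 0.5] ,
[0.0573, 0.0043, 0.0007, 0.0, 0.0, 0.0, 0.5] ,
```

View pics/w2.png

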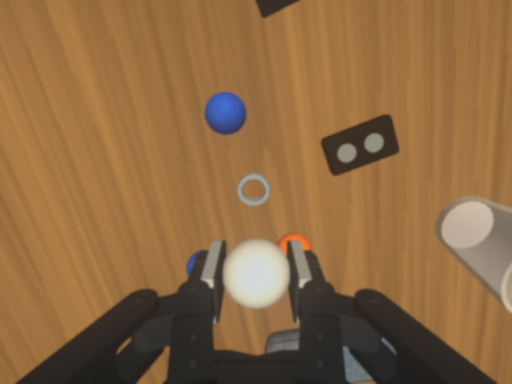

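The ball is held between the pads at (257,273), and the empty ring shows at (253,190).

Emit:
{"method": "apply_moves", "body": {"plan": [[0.057, 0.004, 0, 0, 0, 0, 0.5], [0.057, 0.004, 0, 0, 0, 0, 0.5], [0.057, 0.004, 0, 0, 0, 0, 0.5], [0.057, 0.004, 0, 0, 0, 0, 0.5], [0.057, 0.004, 0, 0, 0, 0, 0.5], [0.057, 0.004, 0, 0, 0, 0, 0.5], [0.057, 0.004, 0, 0, 0, 0, 0.5], [0.057, 0.004, 0, 0, 0, 0, 0.5]]}}

```text
t: 3.75
tcp_pos: [0.6015, 0.2, 0.1245]
tool_rot: [0.767, 0.642, 0.001, 0.002]
force: [1.3, -0.3, -0.2]
finger_gap: 0.373
gripper_force: 30.0
```

Emit:
{"method": "apply_moves", "body": {"plan": [[0, 0, 0, 0, 0, 0, 0.5], [0, 0, 0, 0, 0, 0, 0.5]]}}

```text
t: 4.0
tcp_pos: [0.6004, 0.1979, 0.1239]
tool_rot: [0.767, 0.642, -0.0, 0.001]
force: [-0.6, -0.6, -0.4]
finger_gap: 0.375
gripper_force: 30.0
```

```bash
python3 - <<'E'
from h import *
s=sense(); im=snapshot("wrist"); C=cam("wrist",s); cv2.imwrite("pics/w3.png",im[:,:,::-1])
e=proj(C,np.array([.6174,.2555,.018])); print(s["tcp_pos"],s["t"],e,s["finger_gap"])
h=cv2.cvtColor(im,cv2.COLOR_RGB2HSV)
B=blob(im,e,lambda h,s,v:((h>60)&(h<140)|(s<40))&(v>90)); el=cv2.fitEllipse(B[3]); print(B[:3],el,plane(C,el[0],.018),plane(C,B[2][0],.018))
E
```

```text
[0.60041677 0.19786443 0.12392588] 4.0 [263.88735194 123.14789362] 0.3748773750989682
(array([262.52599293, 118.54377209]), np.int32(9618), ((262.5, 118.5), 56.1472282409668)) ((262.5226135253906, 118.54328155517578), (108.03235626220703, 111.50908660888672), 7.136612892150879) [0.61691715 0.25927454 0.018     ] [0.61690486 0.25931122 0.018     ]
```

View pics/w3.png

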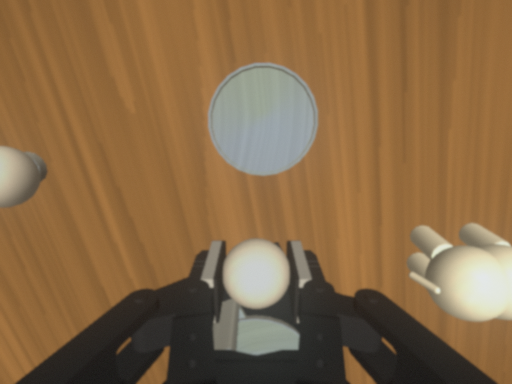

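The dish is at (262,118) and the held ball at (257,273). Next I place it.

Emit:
{"method": "apply_moves", "body": {"plan": [[0.031, 0.003, 0, 0, 0, 0, 0.5], [0.031, 0.003, 0.02, 0, 0, 0, 0.5], [0, 0, 0.04, 0, 0, 0, 0.5], [0, 0, 0.03, 0, 0, 0, 0.5], [0, 0, 0.015, 0, 0, 0, 0.5], [0, 0, 0.002, 0, 0, 0, 0.5]]}}

```text
t: 4.8
tcp_pos: [0.6174, 0.2563, 0.0159]
tool_rot: [0.767, 0.641, -0.001, 0.001]
force: [0.9, -0.2, 0.2]
finger_gap: 0.376
gripper_force: 30.0
```

Emit:
{"method": "apply_moves", "body": {"plan": [[0, 0, 0, 0, 0, 0, 0.5]]}}

```text
t: 4.92
tcp_pos: [0.6188, 0.2573, 0.0178]
tool_rot: [0.767, 0.641, 0.001, 0.001]
force: [-0.5, -0.3, -0.8]
finger_gap: 0.379
gripper_force: 30.0
```

Emit:
{"method": "apply_moves", "body": {"plan": [[0, 0, 0.002, 0, 0, 0, 0.5], [0, 0, 0, 0, 0, 0, 0.1], [0, 0, 0, 0, 0, 0, 0], [0, 0, 0, 0, 0, 0, -0.1], [0, 0, -0.02, 0, 0, 0, -0.2], [0, 0, -0.04, 0, 0, 0, -0.2], [0, 0, -0.045, 0, 0, 0, -0.5], [0, 0, 0, 0, 0, 0, -0.5]]}}

```text
t: 5.92
tcp_pos: [0.6212, 0.2589, 0.1258]
tool_rot: [0.767, 0.642, 0.005, 0.004]
force: [-0.2, 0.6, 0.4]
finger_gap: 0.747
gripper_force: 0.0
```

```bash
python3 - <<'E'
from h import *
s=sense(); im=snapshot("wrist"); C=cam("wrist",s); cv2.imwrite("pics/w4.png",im[:,:,::-1])
e=proj(C,np.array([.6174,.2575,.025])); print(s["tcp_pos"],s["t"],e)
plan([.401,.2545,.13],80,5)
E
```

```text
[0.62124613 0.25890942 0.12583494] 5.925 [250.31138659 197.70481848]
[-0.0085, -0.0429, -0.0016, 0.007, -0.001, 0.0, -1.0] ,
[-0.0084, -0.0429, -0.0013, 0.0, 0.0, 0.0, -1.0] ,
[-0.0084, -0.0429, -0.0013, 0.0, 0.0, 0.0, -1.0] ,
[-0.0084, -0.0429, -0.0013, 0.0, 0.0, 0.0, -1.0] ,
[-0.0084, -0.0429, -0.0013, 0.0, 0.0, 0.0, -1.0] ,
```

View pics/w4.png

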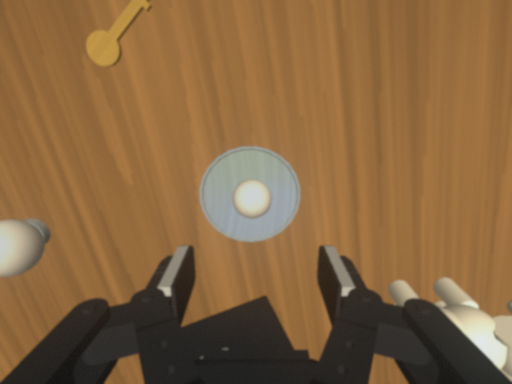

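The small ball sits in the middle of the small dish at (252,198). Next is the large ball.

Emit:
{"method": "apply_moves", "body": {"plan": [[-0.0085, -0.043, -0.001, 0.007, -0.001, 0, -1], [-0.0085, -0.043, -0.001, 0, 0, 0, -1], [-0.0085, -0.043, -0.001, 0, 0, 0, -1], [-0.0085, -0.043, -0.001, 0, 0, 0, -1], [-0.0085, -0.043, -0.001, 0, 0, 0, -1], [0, 0, 0.02, 0, 0, 0, -1], [0, 0, 0, 0, 0, 0, -1], [0, 0, 0, 0, 0, 0, -1]]}}

```text
t: 6.98
tcp_pos: [0.399, 0.254, 0.1058]
tool_rot: [0.767, 0.642, -0.003, -0.001]
force: [0.2, -0.0, 0.5]
finger_gap: 0.997
gripper_force: 0.0
```

```bash
python3 - <<'E'
from h import *
s=sense(); im=snapshot("wrist"); C=cam("wrist",s)
X=np.array([.401,.2545,.032]); e=proj(C,X)
B=blob(im,e,white); b=plane(C,B[2][0],.032); print(s["t"],s["tcp_pos"],s["tool_rot"],e,B[:3],b)
d=b-s["tcp_pos"]; d[2]=.015-s["tcp_pos"][2]; print(tool(s,d))
E
```

```text
6.975 [0.39904161 0.2540171  0.10575444] [ 0.76690815  0.64174921 -0.00281921 -0.00137549] [258.67002098 205.21350355] (array([259.69003322, 207.52857143]), np.int32(3010), ((259.6666564941406, 207.44444274902344), 31.09632682800293)) [0.40144183 0.25254664 0.032     ]
[-0.00079205  0.0031417   0.09074025]
```

Emit:
{"method": "apply_moves", "body": {"plan": [[0, 0.0027, 0.02, 0, 0, 0, -1], [0, 0, 0.03, 0, 0, 0, -0.9], [0, 0, 0.025, 0, 0, 0, -0.7], [0, 0, 0.015, 0, 0, 0, -0.4], [0, 0, 0, 0, 0, 0, 0], [0, 0, 0, 0, 0, 0, 0.3], [0, 0, 0, 0, 0, 0, 0.3], [0, 0, 0, 0, 0, 0, 0.3]], "force": 40}}

```text
t: 8.02
tcp_pos: [0.4007, 0.2535, 0.0162]
tool_rot: [0.767, 0.642, -0.002, -0.001]
force: [-0.6, 0.5, -1.8]
finger_gap: 0.564
gripper_force: 41.4
```

Emit:
{"method": "apply_moves", "body": {"plan": [[0, 0, -0.03, 0, 0, 0, 0.3], [0, 0, -0.05, 0, 0, 0, 0.3], [0, 0, -0.045, 0, 0, 0, 0.3]]}}

```text
t: 8.4
tcp_pos: [0.4009, 0.2534, 0.1422]
tool_rot: [0.767, 0.642, -0.003, -0.001]
force: [0.8, 0.4, -2.1]
finger_gap: 0.564
gripper_force: 41.9
```

```bash
python3 - <<'E'
from h import *
s=sense(); print(s["tcp_pos"],s["finger_gap"],s["gripper_force"]); plan([.564,.013,.142],80,6,.3)
E
```

```text
[0.40092393 0.25343249 0.14223268] 0.5636646121448821 41.94782316684723
[-0.0347, 0.0338, -0.0001, -0.006, 0.003, 0.0, 0.3] ,
[-0.0347, 0.0338, 0.0, 0.0, 0.0, 0.0, 0.3] ,
[-0.0347, 0.0338, 0.0, 0.0, 0.0, 0.0, 0.3] ,
[-0.0347, 0.0338, 0.0, 0.0, 0.0, 0.0, 0.3] ,
[-0.0347, 0.0338, 0.0, 0.0, 0.0, 0.0, 0.3] ,
[-0.0347, 0.0337, 0.0, 0.0, 0.0, 0.0, 0.3] ,
```

Emit:
{"method": "apply_moves", "body": {"plan": [[-0.0345, 0.034, 0, -0.006, 0.003, 0, 0.3], [-0.0345, 0.034, 0, 0, 0, 0, 0.3], [-0.0345, 0.034, 0, 0, 0, 0, 0.3], [-0.0345, 0.034, 0, 0, 0, 0, 0.3], [-0.0345, 0.034, 0, 0, 0, 0, 0.3], [-0.0345, 0.034, 0, 0, 0, 0, 0.3], [0, 0, 0, 0, 0, 0, 0.3], [0, 0, 0, 0, 0, 0, 0.3]]}}

```text
t: 9.4
tcp_pos: [0.5645, 0.014, 0.1403]
tool_rot: [0.767, 0.642, -0.0, -0.001]
force: [-1.2, -0.5, -2.0]
finger_gap: 0.562
gripper_force: 42.1
```

```bash
python3 - <<'E'
from h import *
s=sense(); im=snapshot("wrist"); C=cam("wrist",s); cv2.imwrite("pics/w5.png",im[:,:,::-1])
print(s["tcp_pos"],s["tool_rot"],s["t"],s["finger_gap"],proj(C,np.array([.5657,.012,.028])),proj(C,np.array([.547,.086,.084])))
E
```

```text
[0.56451365 0.01403626 0.14033085] [ 7.67067142e-01  6.41566037e-01 -3.59554779e-04 -9.43775581e-04] 9.4 0.5622588924481291 [257.72532912 192.93551884] [209.62953816 118.11994877]
```

View pics/w5.png

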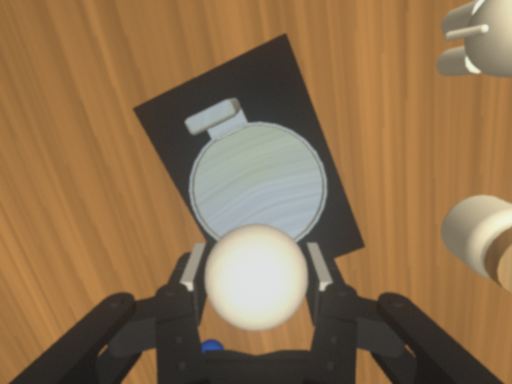

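The dish circle centres at about (258,188). The handle top is at about (213,116), pointing to the +y end of the mat. The held ball is nearly over the dish centre, so I lower and release it.

Emit:
{"method": "apply_moves", "body": {"plan": [[0.0005, 0.0015, 0.03, 0, 0, 0, 0.3], [0, 0, 0.04, 0, 0, 0, 0.3], [0, 0, 0.03, 0, 0, 0, 0.3], [0, 0, 0.013, 0, 0, 0, 0.3], [0, 0, 0.002, 0, 0, 0, 0.3], [0, 0, 0, 0, 0, 0, 0.3]]}}

```text
t: 10.2
tcp_pos: [0.5679, 0.0143, 0.0265]
tool_rot: [0.767, 0.642, 0.001, 0.001]
force: [1.1, -0.5, -0.8]
finger_gap: 0.562
gripper_force: 42.1
```

Emit:
{"method": "apply_moves", "body": {"plan": [[0, 0, 0.002, 0, 0, 0, 0.3], [0, 0, 0, 0, 0, 0, -0.25], [0, 0, 0, 0, 0, 0, -0.35], [0, 0, 0, 0, 0, 0, -0.5], [0, 0, -0.02, 0, 0, 0, -0.5], [0, 0, -0.05, 0, 0, 0, -0.5], [0, 0, -0.05, 0, 0, 0, -0.5], [0, 0, 0, 0, 0, 0, -0.5]]}}

```text
t: 11.2
tcp_pos: [0.5703, 0.0136, 0.1478]
tool_rot: [0.767, 0.642, 0.003, 0.004]
force: [-0.5, -0.5, -0.7]
finger_gap: 0.75
gripper_force: 0.0
```

```bash
python3 - <<'E'
from h import *
plan([.547,.088,.17],13.8,8,-0.5)
s=sense(); im=snapshot("wrist"); C=cam("wrist",s); cv2.imwrite("pics/w6.png",im[:,:,::-1])
print(s["tcp_pos"],s["tool_rot"],s["t"],s["finger_gap"])
m=blob(im,(190,60),lambda h,s,v:v<60,)
print(m[1],cv2.minAreaRect(m[3]),[plane(C,p,.004).round(4).tolist() for p in cv2.boxPoints(cv2.minAreaRect(m[3]))])
E
```

```text
[0.0086, -0.0045, -0.0028, 0.01, -0.001, 0.144, -0.5] ,
[0.0079, -0.0057, -0.0028, 0.0, 0.0, 0.144, -0.5] ,
[0.007, -0.0068, -0.0028, 0.0, 0.0, 0.144, -0.5] ,
[0.006, -0.0077, -0.0028, 0.0, 0.0, 0.144, -0.5] ,
[0.0048, -0.0085, -0.0028, 0.0, 0.0, 0.144, -0.5] ,
[0.0035, -0.0091, -0.0028, 0.0, 0.0, 0.144, -0.5] ,
[0.0022, -0.0095, -0.0028, 0.0, 0.0, 0.144, -0.5] ,
[0.0008, -0.0097, -0.0028, 0.0, 0.0, 0.144, -0.5] ,
[0.5703133  0.01361691 0.1477932 ] [0.76678062 0.64189039 0.00331829 0.0036323 ] 11.2 0.7500861844231015
2890 ((222.48184204101562, 96.44296264648438), (57.60813522338867, 134.6271209716797), 76.72935485839844) [[0.4945, 0.1195, 0.004], [0.614, 0.124, 0.004], [0.619, 0.0752, 0.004], [0.4927, 0.069, 0.004]]
```

View pics/w6.png

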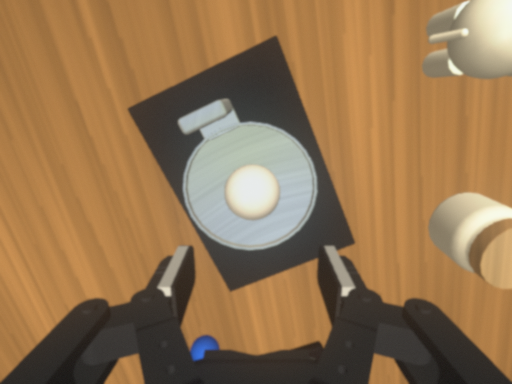

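The large ball rests in the dish at (252,191), and the rim circle is centred at about (250,186). The handle top runs from (178,122) to (233,108), with its centre at about (205,116).

```bash
python3 - <<'E'
from h import *
s=sense(); C=cam("wrist",s); im=cv2.imread("pics/w6.png")[:,:,::-1].copy()
m=[plane(C,p,.004) for p in((129,107),(277,37),(354,244),(232,290))]
for a in m: print(a.round(4))
x=(m[1]-m[2])+(m[0]-m[3]); print("mid",np.mean(m,0).round(4),"head",np.degrees(np.arctan2(x[1],x[0])),[np.linalg.norm(m[i]-m[i-1]).round(3) for i in range(4)])
print("rim",plane(C,(250,186),.028).round(4),"handle top",plane(C,(205,116),.084).round(4))
B=blob(im,(252,191),lambda h,s,v:(h<35)&(v>100)&(s<120)); print("ball",B[:3],plane(C,B[2][0],.037).round(4))
R=blob(im,(220,170),lambda h,s,v:((h>35)&(h<140)|(s<18))&(v>85)); h=cv2.convexHull(R[3]); print("rimblob",R[1],R[2])
g=cv2.cvtColor(im,cv2.COLOR_RGB2HSV); print(g[191,225:262:6].tolist(),g[117,190:222:6].tolist())
E
```

```text
[0.4678 0.104  0.004 ]
[0.6094 0.1371 0.004 ]
[ 0.66   -0.0724  0.004 ]
[ 0.5207 -0.1061  0.004 ]
mid [0.5645 0.0156 0.004 ] head 103.85464508194262 [np.float64(0.217), np.float64(0.145), np.float64(0.216), np.float64(0.143)]
rim [0.5644 0.0177 0.028 ] handle top [0.5478 0.0874 0.084 ]
ball (array([251.59013023, 193.63536669]), np.int32(1459), ((251.72991943359375, 191.50831604003906), 28.082571029663086)) [0.5656 0.0151 0.037 ]
rimblob 12738 ((239.0, 174.5), 82.46978759765625)
[[21, 39, 185], [30, 26, 229], [40, 10, 235], [90, 2, 234], [90, 3, 235], [80, 3, 235], [80, 3, 235]] [[101, 22, 193], [96, 20, 193], [90, 15, 189], [83, 16, 188], [68, 11, 182], [37, 17, 138]]
```

Emit:
{"method": "apply_moves", "body": {"plan": [[0.0085, -0.0045, -0.003, 0.01, -0.001, 0.144, -0.5], [0.008, -0.0055, -0.003, 0, 0, 0.144, -0.5], [0.007, -0.007, -0.003, 0, 0, 0.144, -0.3], [0.006, -0.0075, 0, 0, 0, 0.144, -0.2], [0.005, -0.0085, 0, 0, 0, 0.144, 0], [0.0035, -0.009, 0, 0, 0, 0.144, 0], [0.002, -0.0095, 0, 0, 0, 0.144, 0], [0.001, -0.0095, 0, 0, 0, 0.144, 0]]}}

```text
t: 12.25
tcp_pos: [0.543, 0.0885, 0.151]
tool_rot: [0.993, 0.118, -0.007, -0.002]
force: [0.5, 0.2, 0.2]
finger_gap: 0.499
gripper_force: 0.0
```

Emit:
{"method": "apply_moves", "body": {"plan": [[0, 0, 0, 0, 0, 0, 0], [0, 0, 0, 0, 0, 0, 0]]}}

```text
t: 12.5
tcp_pos: [0.544, 0.088, 0.152]
tool_rot: [0.993, 0.122, -0.006, -0.002]
force: [-0.2, 0.7, 0.3]
finger_gap: 0.499
gripper_force: 0.0
```

```bash
python3 - <<'E'
from h import *
s=sense(); im=snapshot("wrist"); C=cam("wrist",s)
print(s["tcp_pos"],s["tool_rot"],s["t"],s["finger_gap"],proj(C,np.array([.5477,.0877,.084])),proj(C,np.array([.5657,.0145,.037])))
e=proj(C,np.array([.5477,.0877,.084]))
x=int(e[0]);y=int(e[1]); cv2.imwrite("pics/w7.png",im[:,:,::-1])
E
```

```text
[0.54402487 0.08796463 0.15197477] [ 0.99256525  0.12157678 -0.00555966 -0.0015523 ] 12.5 0.49941979463975156 [258.21828356 203.56085575] [342.0514256  185.12041376]
```

View pics/w7.png

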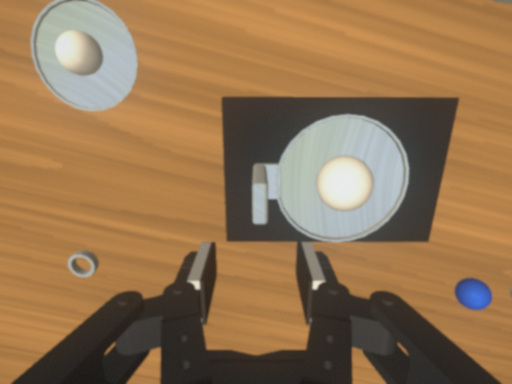

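From the hover, the handle's top face is centred at about (260,203) against a predicted (258,204). The large ball is at (345,183) in the dish. The small ball still sits in its dish at the upper left, and no bystanders have moved.

```bash
python3 -c "
from h import *
plan([.548,.0867,.045],13.85,5,0)"
```

```text
[0.0009, 0.0005, 0.0214, -0.004, 0.01, 0.0, 0.0] ,
[0.0007, 0.0004, 0.0214, 0.0, 0.0, 0.0, 0.0] ,
[0.0007, 0.0004, 0.0214, 0.0, 0.0, 0.0, 0.0] ,
[0.0007, 0.0004, 0.0214, 0.0, 0.0, 0.0, 0.0] ,
[0.0007, 0.0004, 0.0214, 0.0, 0.0, 0.0, 0.0] ,
```

Emit:
{"method": "apply_moves", "body": {"plan": [[0.002, 0.001, 0.015, -0.004, 0.01, 0, 0], [0.002, 0.001, 0.025, 0, 0, 0, 0], [0, 0, 0.03, 0, 0, 0, 0], [0, 0, 0.025, 0, 0, 0, 0], [0, 0, 0.01, 0, 0, 0, 0], [0, 0, 0, 0, 0, 0, 0], [0, 0, 0, 0, 0, 0, 0]]}}

```text
t: 13.42
tcp_pos: [0.5495, 0.0872, 0.0487]
tool_rot: [0.993, 0.121, 0.001, 0.0]
force: [-0.1, -0.3, 0.0]
finger_gap: 0.503
gripper_force: 0.0
```

```bash
python3 -c "
from h import *
plan([.548,.0867,.045],13.85,1,0)"
```

```text
[-0.0016, 0.0001, 0.0037, 0.0, -0.003, 0.0, 0.0] ,
```

Emit:
{"method": "apply_moves", "body": {"plan": [[-0.0016, 0, 0.0035, 0, -0.003, 0, 0.2], [0, 0, 0, 0, 0, 0, 0.4], [0, 0, 0, 0, 0, 0, 0.55], [0, 0, 0, 0, 0, 0, 0.65], [0, 0, 0, 0, 0, 0, 0.75], [0, 0, 0, 0, 0, 0, 0.9], [0, 0, 0, 0, 0, 0, 1], [0, 0, 0, 0, 0, 0, 1]], "force": 25}}

```text
t: 14.42
tcp_pos: [0.5475, 0.0869, 0.0446]
tool_rot: [0.993, 0.121, -0.001, 0.0]
force: [0.0, 0.2, 4.2]
finger_gap: 0.14
gripper_force: 24.9
```

Emit:
{"method": "apply_moves", "body": {"plan": [[0, 0, 0, 0, 0, 0, 1], [0, 0, 0, 0, 0, 0, 1]], "force": 90}}

```text
t: 14.68
tcp_pos: [0.5474, 0.0869, 0.0446]
tool_rot: [0.993, 0.121, -0.001, 0.0]
force: [-0.4, -1.1, 4.8]
finger_gap: 0.132
gripper_force: 87.9
```

```bash
python3 - <<'E'
from h import *
s=sense(); im=snapshot("wrist"); C=cam("wrist",s); cv2.imwrite("pics/w8.png",im[:,:,::-1])
print(s["tcp_pos"],s["tool_rot"],s["t"],s["finger_gap"],s["gripper_force"],s["force"],s["ft_torque"])
e=proj(C,np.array([.566,.0128,.037])); B=blob(im,e,lambda h,s,v:(v>205)&(s<60)); print(e,B[:3],plane(C,B[2][0],.037))
E
```

```text
[0.54744785 0.0868885  0.04463902] [ 9.92700747e-01  1.20601507e-01 -6.98723109e-04  1.26347228e-04] 14.675 0.13213872951190456 87.87962079048157 [-0.43503864 -1.06998466  4.82502614] [-0.12613547  0.02213893  0.02882471]
[391.62736725 247.73185681] (array([394.37748458, 247.97344071]), np.int32(5836), ((395.0, 247.0), 45.310142517089844)) [0.56689202 0.01112598 0.037     ]
```

Emit:
{"method": "apply_moves", "body": {"plan": [[0, 0, -0.001, 0, 0, 0, 1], [0, 0, -0.002, 0, 0, 0, 1], [0, 0, -0.004, 0, 0, 0, 1], [0, 0, -0.006, 0, 0, 0, 1], [0, 0, -0.007, 0, 0, 0, 1], [0, 0, -0.007, 0, 0, 0, 1], [0, 0, -0.007, 0, 0, 0, 1], [0, 0, -0.007, 0, 0, 0, 1]]}}

```text
t: 15.72
tcp_pos: [0.5473, 0.0869, 0.0859]
tool_rot: [0.993, 0.121, -0.001, 0.0]
force: [-0.3, 0.2, -4.9]
finger_gap: 0.128
gripper_force: 87.7
```

Emit:
{"method": "apply_moves", "body": {"plan": [[0, 0, -0.007, 0, 0, 0, 1], [0, 0, -0.007, 0, 0, 0, 1], [0, 0, -0.007, 0, 0, 0, 1], [0, 0, -0.007, 0, 0, 0, 1], [0, 0, -0.007, 0, 0, 0, 1], [0, 0, -0.007, 0, 0, 0, 1], [0, 0, -0.007, 0, 0, 0, 1], [0, 0, -0.007, 0, 0, 0, 1]]}}

```text
t: 16.73
tcp_pos: [0.5473, 0.0869, 0.1418]
tool_rot: [0.993, 0.121, -0.001, 0.0]
force: [0.5, 0.2, -4.4]
finger_gap: 0.129
gripper_force: 87.7
```

Emit:
{"method": "apply_moves", "body": {"plan": [[0, 0, -0.007, 0, 0, 0, 1], [0, 0, -0.006, 0, 0, 0, 1], [0, 0, -0.005, 0, 0, 0, 1], [0, 0, -0.003, 0, 0, 0, 1], [0, 0, -0.002, 0, 0, 0, 1], [0, 0, 0, 0, 0, 0, 1], [0, 0, 0, 0, 0, 0, 1], [0, 0, 0, 0, 0, 0, 1]]}}

```text
t: 17.73
tcp_pos: [0.5473, 0.0869, 0.1642]
tool_rot: [0.993, 0.121, -0.001, 0.0]
force: [-0.0, 0.1, -4.0]
finger_gap: 0.127
gripper_force: 87.7
```

```bash
python3 - <<'E'
from h import *
s=sense(); im=snapshot("wrist"); C=cam("wrist",s); cv2.imwrite("pics/w9.png",im[:,:,::-1])
print(s["tcp_pos"],s["tool_rot"],s["t"],s["finger_gap"],s["gripper_force"],s["force"],s["ft_torque"])
B=blob(im,(395,247),lambda h,s,v:(v>205)&(s<60)); print(B[:3])
S=snapshot("side"); cv2.imwrite("pics/s9.png",S[:,:,::-1])
R=Ro.from_quat(s["tool_rot"]).as_matrix(); print("tool z",R[:,2])
E
```

```text
[0.54732207 0.08692976 0.16416203] [ 9.92702673e-01  1.20581674e-01 -1.20934802e-03  3.58756442e-05] 17.725 0.12742923333588738 87.65890002250671 [-0.01498623  0.06278896 -3.99151209] [ 0.34206646  0.06282584 -0.03621592]
(array([394.51644205, 247.49074573]), np.int32(5565), ((394.74261474609375, 247.0325469970703), 44.506011962890625))
tool z [-2.39239413e-03 -3.62878112e-04 -9.99997072e-01]
```

Emit:
{"method": "apply_moves", "body": {"plan": [[-0.0008, 0, 0, 0, 0, -0.01, 1], [-0.0019, 0, 0, 0, 0, -0.025, 1], [-0.0034, 0.0001, 0, 0, 0, -0.045, 1], [-0.0046, 0.0001, 0, 0, 0, -0.06, 1], [-0.0049, 0.00016, 0, 0, 0, -0.0645, 1], [-0.0049, 0.00016, 0, 0, 0, -0.0645, 1], [-0.0049, 0.00016, 0, 0, 0, -0.0645, 1], [-0.0049, 0.00016, 0, 0, 0, -0.0645, 1]]}}

```text
t: 18.82
tcp_pos: [0.5197, 0.074, 0.1644]
tool_rot: [0.949, 0.316, -0.001, -0.0]
force: [-0.2, -0.0, -4.7]
finger_gap: 0.13
gripper_force: 87.6
```

Emit:
{"method": "apply_moves", "body": {"plan": [[-0.0049, 0.00016, 0, 0, 0, -0.0645, 1], [-0.0049, 0.00016, 0, 0, 0, -0.0645, 1], [-0.0049, 0.00016, 0, 0, 0, -0.0645, 1], [-0.0049, 0.00016, 0, 0, 0, -0.0645, 1], [-0.0049, 0.00016, 0, 0, 0, -0.0645, 1], [-0.0049, 0.00016, 0, 0, 0, -0.0645, 1], [-0.0049, 0.00016, 0, 0, 0, -0.0645, 1], [-0.0049, 0.00016, 0, 0, 0, -0.0645, 1]]}}

```text
t: 19.82
tcp_pos: [0.4955, 0.0435, 0.1645]
tool_rot: [0.837, 0.548, -0.001, -0.0]
force: [0.6, 0.1, -5.2]
finger_gap: 0.127
gripper_force: 87.6
```

```bash
python3 - <<'E'
from h import *
s=sense(); im=snapshot("wrist"); R=Ro.from_quat(s["tool_rot"]).as_matrix()
print(s["q"],"tool z",R[:,2],"axis",s["tcp_pos"]+.076*R[:,1],"psi",np.degrees(np.arctan2(R[1,0],R[0,0])))
B=blob(im,(395,247),lambda h,s,v:(v>205)&(s<60)); print(B[:3])
E
```

```text
[-1.36718846e-01  4.58875362e-01  1.81427386e+00 -1.44522003e-03
  8.71129525e-01  2.75836230e-01] tool z [-2.81121308e-03 -7.29331195e-04 -9.99995783e-01] axis [0.56514608 0.01313826 0.16436016] psi 66.4158611243285
(array([400.24915825, 244.46146652]), np.int32(5346), ((400.3473815917969, 244.53614807128906), 42.681026458740234))
```

Emit:
{"method": "apply_moves", "body": {"plan": [[-0.0049, 0.00016, 0, 0, 0, -0.0645, 1], [-0.0049, 0.00016, 0, 0, 0, -0.0645, 1], [-0.0049, 0.00016, 0, 0, 0, -0.0645, 1], [-0.0049, 0.00016, 0, 0, 0, -0.0645, 1], [-0.0049, 0.00016, 0, 0, 0, -0.0645, 1], [-0.0049, 0.00016, 0, 0, 0, -0.0645, 1], [-0.0049, 0.00016, 0, 0, 0, -0.0645, 1], [-0.0049, 0.00016, 0, 0, 0, -0.0645, 1]]}}

```text
t: 20.88
tcp_pos: [0.4896, 0.0052, 0.1646]
tool_rot: [0.67, 0.743, -0.001, -0.001]
force: [-0.2, -0.1, -5.1]
finger_gap: 0.127
gripper_force: 87.6
```

Emit:
{"method": "apply_moves", "body": {"plan": [[-0.0046, 0.0001, 0, 0, 0, -0.06, 1], [-0.0034, 0.0001, 0, 0, 0, -0.045, 1], [-0.0019, 0, 0, 0, 0, -0.025, 1], [-0.0008, 0, 0, 0, 0, -0.01, 1], [0, 0, 0, 0, 0, 0, 1], [0, 0, 0, 0, 0, 0, 1], [0, 0, 0, 0, 0, 0, 1], [0, 0, 0, 0, 0, 0, 1]]}}

```text
t: 21.88
tcp_pos: [0.4917, -0.005, 0.1645]
tool_rot: [0.617, 0.787, -0.001, -0.001]
force: [-0.0, -0.6, -4.1]
finger_gap: 0.125
gripper_force: 87.6
```

```bash
python3 - <<'E'
from h import *
s=sense(); im=snapshot("wrist"); R=Ro.from_quat(s["tool_rot"]).as_matrix()
print("tool z",R[:,2],"axis",s["tcp_pos"]+.076*R[:,1],"psi",np.degrees(np.arctan2(R[1,0],R[0,0])),s["t"])
f=lambda h,s,v:(v>205)&(s<60)
B=blob(im,(395,247),f); print(B[:3])
cv2.imwrite("pics/w10.png",np.vstack([im[110:,200:],snapshot("side")[60:330,:312]])[:,:,::-1])
# dish tilt: rim ellipse visible points vs those before the turn
E
```

```text
tool z [-2.05911208e-03 -3.66160989e-04 -9.99997813e-01] axis [0.56551444 0.01310964 0.16433162] psi 103.80828497716162 21.875
(array([404.87923509, 245.22219913]), np.int32(4811), ((404.20928955078125, 245.1976776123047), 41.36365509033203))
```

View pics/w10.png

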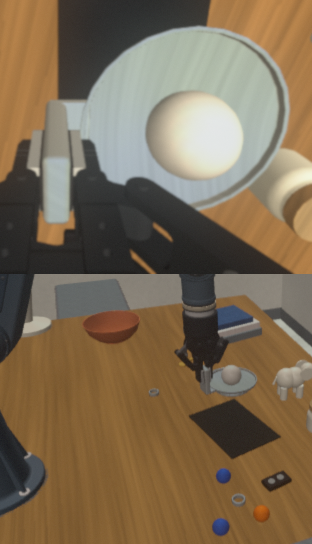

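The ball is centred at (395,246) in the full wrist frame, the same place as before the turn. The side part of the picture shows the dish up over the mat, level, with its handle across the mat. I'm handing in.

```bash
python3 -c "
from station import *
print(sign_off())"
```

```text
the job is handed in; nothing more can be done
None
```

The job is handed in after 22 s: each ball is in the middle of its matching dish, and the large dish is held level about 12 cm above the mat, turned a quarter turn about its middle. As far as the camera views showed, nothing else was touched.

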